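# Complete the bake-sale row and switch on the shelf light

### The job

Slide the loaf carton, bevelled end first, into the narrow gap between the two square-cornered boxes under the riser's shelf, spreading them apart with it, until it stands fully home against the back strip in line with them. Then switch on the shelf light: find the switch bar hidden somewhere under the shelf's front lip and press it up from below until it is fully in. Do not disturb the domed cakes or the stack of pie boxes.

Things in the scene. Friction and masses are not known exactly. Their poses are not given: they have to be found in the camera images.
- riser: Fixed wooden riser, 470 mm wide, open in front and behind: shelf on two 15 mm side panels (x 20 to 150 mm, y +-220 to 235). Origin on the table below the middle of the shelf's front edge; x points to the back, away from the robot, y along the lip. Boxes pushed under the shelf stop against its back strip and stick out 105 mm in front of the lip.
- riser_strip (a point): Middle of the front face of the riser's fixed back strip (50 mm high, all across), 45 mm behind the lip's front edge, 25 mm above the table. Boxes stop against this face.
- riser_lip (a point): Middle of the lower front edge of the riser's shelf (the lip), 250 mm above the table. The shelf is 20 mm thick (top at 270 mm) and reaches 150 mm back from here. Axes as the riser.
- switch (a joint): Grey switch bar under the lip, 60 mm along the lip, from 4 to 30 mm behind its front edge. Its middle is within 130 mm either side of the riser's middle, where is not reported. Out, its flat underside is 30 mm below the lip (220 mm above the table); it slides 10 mm up against about 4 N of friction to a firm stop and stays there. Value in m: 0 out, 0.010 fully in.
- loaf: Loose brown card loaf carton, 150 mm long (x), 64 wide (y), 70 high, about 0.25 kg; origin at the centre of its underside. Over the last 35 mm at its +x end the sides are bevelled to a nose 28 mm wide. On top, towards the other end, an upright grip fin 60 mm long (x), 10 mm thick (y), from 70 to 105 mm above the underside. Home, its x axis lies along the riser's.
- loaf_fin (a point): Middle of the loaf carton's grip fin: 40 mm from the carton's centre away from the nose, 88 mm above its underside. Axes as the carton.
- loaf_nose (a point): Middle of the loaf carton's narrow nose face, 75 mm from the carton's centre, 35 mm above its underside.
- box_l: Loose square-cornered brown box with a window on top, 150 mm long (x), 110 wide (y), 70 high, about 0.3 kg, origin at the centre of its underside. It stands almost against the back strip on the riser's +y side of the gap, which is 42 to 52 mm wide. It may slide sideways but must stay upright, square and against the strip.
- box_r: The same kind of box, on the riser's -y side of the gap.
- dome: Bystander: small cake under a clear dome, 124 mm across, 100 mm high, standing on the riser's shelf. Origin at the centre of its underside.
- cake: Bystander: large cake under a clear dome, 200 mm across, 120 mm high, on the table beside the riser. Origin at the centre of its underside.
- pies: Bystander: stack of three flat pie boxes, 190 x 190 mm, 136 mm high, on the table beside the riser. Origin at the centre of its underside.
Mind the look-alikes: they are no part of the job. Leave any blue look-alike of the box_r alone. What is shaped like the box_l but purple is not meant.

How it is judged:
On the way, in this order (a step that is already met when the one before it is completed fails the run):
1. the loaf carton stands between the two boxes, home against the back strip (x of loaf_nose in the frame of riser between 0.033 and 0.055 m and y of loaf in the frame of box_l between -0.11 and -0.075 m and y of loaf in the frame of box_r between 0.075 and 0.11 m and angle between the x axis of loaf and the x axis of riser, either way round below 0.12 rad and angle between loaf's own z axis and vertical below 0.06 rad and height (world z) of loaf below 0.008 m), for 0.2 s.
2. the switch bar is pressed fully up (value of joint switch above 0.008 m), for 0.2 s.
At the end, for the whole second after the job is handed in: Loaf carton at rest on the table between the boxes: nose within 12 mm of the back strip, square within 0.12 rad, centre 75 to 110 mm from each box's; boxes upright, within 15 mm of the strip, square within 0.15 rad; switch in more than 8 of 10 mm (all of step 1 and x of box_l in the frame of riser between -0.046 and -0.018 m and angle between the x axis of each of box_l, box_r and the x axis of riser, either way round below 0.15 rad and angle between each of box_l, box_r's own z axis and vertical below 0.06 rad and x of box_r in the frame of riser between -0.046 and -0.018 m and value of joint switch above 0.008 m and linear speed of loaf below 0.02 m/s); the robot touches nothing.
It fails at once if a bystander (domed cake or pie stack) is shifted more than 30 mm (distance of any of dome, cake, pies from where it was at the start of the episode above 0.03 m).
It fails at once if a carton is tipped over (angle between any of loaf, box_l, box_r's own z axis and vertical above 0.6 rad).
It also fails if it takes over 67 s, if anything falls off the work surface, if the arm or the gripper's body presses on something with over 40 N, if the wrist force passes 120 N, or if a joint passes its speed limit or range.

### The arm

A 6-joint arm with a two-finger parallel gripper is mounted at the origin on the work surface. World frame = base frame: x ahead of the robot, y to its left, z up, the work surface at z = 0. Lengths are in m, angles in rad, forces in N, time in s.
With the tool pointing down it reaches from about 0.4 to 0.825 m from the base axis. Payload 7 kg.
Tool frame: the origin (TCP) lies between the finger pads; the fingertips stand 8 mm ahead of it and the grasp point (between the pads) lies 11 mm behind it (arm.finger_overhang is the distance from the TCP to the fingertips, in m); z points along the fingers, y is the line along which they close (so a half turn about z gives the same grasp; the last joint's range is limited). The gripper opens to 88 mm and grips with 3 to 60 N. Pads are 19 mm wide; open, the fingers measure 130 mm over their backs; the gripper's body (78 mm by 193 mm) begins 47 mm behind the grasp point.
Start: joints at [-0.82, 0.359, 0.012, 0, -1.224, -0.288], TCP at [0.301, -0.604, 0.235] pointing down, gripper open.
Joint ranges: [-3.07, 3.07], [-1.43, 2.12], [-1.02, 1.25], [-3.03, 1.67], [-3.05, -0], [-3.03, 3.03]. Speed limits (rad/s): [2.39, 2.39, 3.01, 3.14, 3.14, 3.14].

### API

Orientations are given as [roll, pitch, yaw] about the fixed x, y, z axes, in that order (R = Rz(yaw) Ry(pitch) Rx(roll)).
In Python, from station import arm gives the robot as it stands.
- The arm moves only by the tool move_arm, never from a script. Its argument "rows" is text: rows parted by semicolons, each of 7 numbers parted by spaces: the turn, a rotation vector about the tool's x, y, z in degrees, then the shift along the tool's x, y, z in m, then the finger opening in m, from 0 to 0.0876. A call has 1 to 8 rows; each row shifts and turns the commanded pose from where the row before left it, along the tool's axes as they then stand; what a row does not reach is not made up. A row lasts 1/8 s, in which the tool goes at most 62.5 mm and 10.7 degrees, less where a joint would pass 70% of its speed; a pose out of reach is approached as far as the arm can. A call is refused whole if a number of a shift passes 0.0625 or a number of a turn 10.7, either way. A call with a gripper value outside its range is refused whole. The fingers move at their own pace and stop on an object; "squeeze" is the grip in N (left out, the last holds). Time passes only in rows, so rows that do not move let the fingers close. It gives the time, the measured TCP pose, the force, the opening and the grip force at its end, in the units of the state.
- arm.get_state(): the state, without advancing time (a new reading comes with each control period).
- arm.grab_frame(name): name is "scene" or "top"; returns (picture, depth): 480x640x3 uint8, blue, green, red; 480x640 float32, m along the optical axis (not along the pixel's ray), 0 where there is no reading.
- arm.camera_model(name): a dict with "mtx" (3x3 intrinsics, pixels), "camera_from_world" (4x4, takes a point from world to camera coordinates). Camera axes: x right, y down, z forward; pixel columns grow to the right and rows downward; lengths in m; the calibration is good to about 2 mm. A picture is of the moment at which its call begins. camera_model takes no time and is no camera call.
- arm.job_done(): hands the job in; it is judged then, once.
The state is a dict: "t": time; "q": joint angles; "qd": joint speeds; "joint_efforts": joint torques, N m; "eef_pos": TCP position; "ee_rot": TCP orientation; "force": force on the tool from outside, world axes, zero at the start; "moment": the same for the moment, N m; "width": finger opening in m; "gripper_force": force on a finger pad.
Only numpy, scipy, OpenCV 4.12 (cv2) and the standard library are available. Lean on these libraries where they do the work, as an engineer would, in place of code of your own. Each camera call takes 0.05 s, during which the arm holds its last target. There are 200 camera calls.

## Working session

There is one attempt and no reset: what is moved stays moved. The work goes in short steps, Python scripts to look and compute and a tool call to move; the robot and the scene stay as the last step left them, time stands still between calls to the robot, and variables do not carry over. Pictures are saved under pics/ and viewed, at most 10 in all, crops included, and the job is handed in when it is done.

Besides the shell and the picture viewer there is one more tool, called after ">>>" as name(argument=value, ...), one argument or row to a line, values as JSON. move_arm: Moves the arm, as the interface text tells. Its arguments: {"type":"object","properties":{"rows":{"type":"string"},"squeeze":{"type":"number"}},"required":["rows"]}

```bash
mkdir -p pics; cat > h.py <<'E'
import numpy as np, cv2
from station import arm
def grab(n,save=None):
    p,d=arm.grab_frame(n)
    if save: cv2.imwrite(save,p)
    return p,d
def cloud(n,d):
    m=arm.camera_model(n);K=np.array(m["mtx"]);T=np.linalg.inv(np.array(m["camera_from_world"]))
    v,u=np.mgrid[:d.shape[0],:d.shape[1]]
    c=np.stack([(u-K[0,2])/K[0,0]*d,(v-K[1,2])/K[1,1]*d,d],-1)
    w=c@T[:3,:3].T+T[:3,3]; w[d==0]=np.nan
    return w
E
python3 - <<'E'
from h import *
for n in("scene","top"):
    p,d=grab(n,f"pics/{n}0.png"); np.savez(f"{n}0.npz",p=p,d=d,w=cloud(n,d))
    m=arm.camera_model(n);print(n,np.linalg.inv(np.array(m["camera_from_world"])).round(3).tolist(),np.array(m["mtx"]).round(1).tolist())
print(arm.get_state())
E
```

```text
scene [[-0.537, -0.625, 0.567, -0.014], [-0.844, 0.396, -0.363, 0.337], [0.002, -0.673, -0.74, 0.901], [0.0, 0.0, 0.0, 1.0]] [[443.3, 0.0, 321.0], [0.0, 443.3, 233.8], [0.0, 0.0, 1.0]]
top [[0.019, -0.988, 0.154, 0.354], [-1.0, -0.021, -0.016, -0.002], [0.019, -0.154, -0.988, 1.442], [0.0, 0.0, 0.0, 1.0]] [[491.3, 0.0, 315.5], [0.0, 491.3, 236.2], [0.0, 0.0, 1.0]]
{'t': 0.1, 'q': array([-8.19898523e-01,  3.59302171e-01,  1.11797662e-02, -2.75167357e-04,
       -1.22411711e+00, -2.88097193e-01]), 'qd': array([ 0.00094852, -0.00240129,  0.00242104,  0.00170026,  0.00036582,
       -0.00088262]), 'joint_efforts': array([-1.34883878e-03, -5.84162271e+01,  2.93753332e+01,  7.01554388e+00,
        1.01957854e-02, -5.87457703e-05]), 'eef_pos': array([ 0.30114051, -0.60364031,  0.2337436 ]), 'ee_rot': array([ 3.14013544e+00, -1.62054091e-04, -2.67888561e+00]), 'force': array([ 0.62613616,  0.16773923, -0.14777934]), 'moment': array([ 0.01832641,  0.03486056, -0.06696347]), 'gripper_force': 0.0, 'width': 0.08752404307207078}
```

View pics/scene0.png

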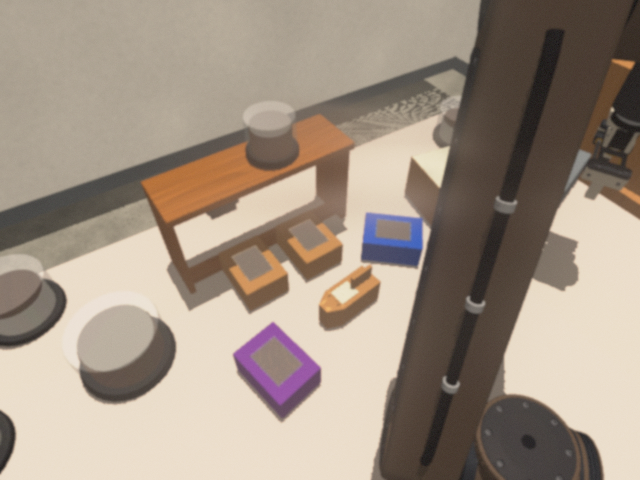

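View pics/top0.png

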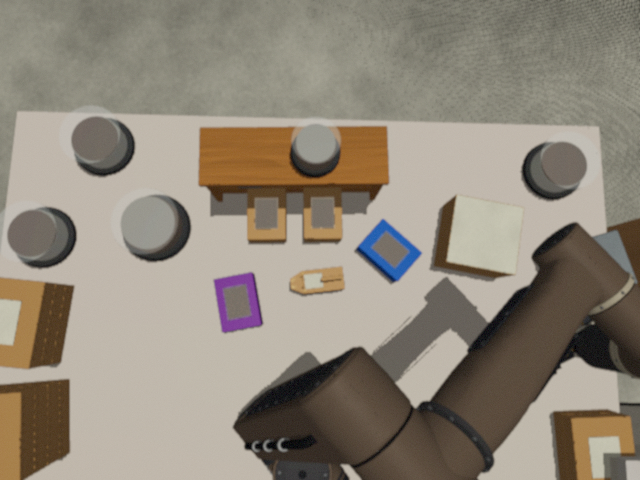

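The scene view shows the riser with boxes at about (258,275) and (315,245), and the loaf at (350,295) with its nose to the left at (325,305). A dark patch under the lip near (222,208) may be the switch. In the top view the boxes are at (267,215) and (323,215), and the loaf is at (317,281), nose at (292,281).

```bash
python3 - <<'E'
from h import *
T=np.load("top0.npz");S=np.load("scene0.npz")
def reg(D,u0,u1,v0,v1,z0,z1):
    w=D["w"][v0:v1,u0:u1].reshape(-1,3);return w[(w[:,2]>z0)&(w[:,2]<z1)]
def rect(w):
    r=cv2.minAreaRect((w[:,:2]*1000).astype(np.float32));return np.round(r[0],1),np.round(r[1],1),round(r[2],2),round(float(np.median(w[:,2])),4),len(w)
print("table",np.nanmedian(T["w"][300:340,380:400,2]))
print("shelf",rect(reg(T,190,400,115,205,.26,.28)))
w=reg(T,190,400,115,205,.26,.28)
# front edge fit
ys=np.arange(w[:,1].min()+.02,w[:,1].max()-.02,.01);pts=[(y,w[abs(w[:,1]-y)<.005,0].min()) for y in ys]
print("front",np.polyfit(*zip(*pts),1),w[:,1].min(),w[:,1].max())
for n,a in dict(bl=(240,290,185,250),br=(297,350,185,250),loaf=(280,350,260,300)).items():
    print(n,rect(reg(T,*a,.062,.078)))
print("fin",rect(reg(T,280,350,260,300,.09,.12)))
for n,a in dict(bl=(225,295,240,310),br=(285,345,215,280),loaf=(315,385,262,330)).items():
    print("S",n,rect(reg(S,*a,.062,.078)))
print("S fin",rect(reg(S,315,385,262,330,.09,.12)))
f=reg(S,140,360,120,300,.2,.248);f=f[f[:,0]<.85]
print("lip stuff",len(f)); 
for u in range(170,330,8):
    c=S["w"][150:240,u]; m=(c[:,2]>.21)&(c[:,2]<.262)&(c[:,0]<.9); print(u,c[m].round(3).tolist()[:14:2])
p=S["p"][120:300,140:360];cv2.imwrite("pics/c1.png",cv2.resize(p,None,fx=3.3,fy=3.3,interpolation=cv2.INTER_CUBIC))
p=T["p"][170:300,190:400];cv2.imwrite("pics/c2.png",cv2.resize(p,None,fx=3.7,fy=3.7,interpolation=cv2.INTER_CUBIC))
E
```

```text
table -0.0006429954713880193
shelf (array([739.6,  37.7]), array([152.9, 470.7]), 1.86, 0.2695, 8939)
front [-0.0330447   0.66547202] -0.19804799638271567 0.2747801107081783
bl (array([631.1, 118.4]), array([151.3, 109.2]), 1.72, 0.0698, 2002)
br (array([635.5, -42. ]), array([149.9, 109.9]), 1.94, 0.0697, 1965)
loaf (array([443.5, -29.5]), array([ 63.6, 149.9]), 7.76, 0.0699, 1043)
fin (array([448.9, -69.1]), array([10.2, 58.2]), 7.85, 0.1038, 83)
S bl (array([634.3,  86.3]), array([153.1, 174.5]), 2.13, 0.0708, 2316)
S br (array([600.7, -35.4]), array([145.2, 215.9]), 59.88, 0.0709, 1901)
S loaf (array([445. , -29.2]), array([ 65.2, 150.3]), 7.85, 0.0705, 1333)
S fin (array([449.8, -68.7]), array([11.4, 60.6]), 7.23, 0.104, 168)
lip stuff 578
170 [[0.66, 0.263, 0.261], [0.659, 0.264, 0.257], [0.679, 0.264, 0.233], [0.678, 0.265, 0.228], [0.681, 0.266, 0.22], [0.678, 0.268, 0.217], [0.679, 0.269, 0.211]]
178 [[0.66, 0.247, 0.261], [0.661, 0.248, 0.255]]
186 [[0.663, 0.229, 0.26], [0.661, 0.23, 0.256]]
194 [[0.661, 0.212, 0.261], [0.661, 0.213, 0.256]]
202 [[0.663, 0.194, 0.261], [0.
[... 495 characters left out ...]
.664, 0.122, 0.258], [0.664, 0.123, 0.252], [0.671, 0.122, 0.241], [0.668, 0.123, 0.238], [0.667, 0.125, 0.233], [0.665, 0.126, 0.229]]
242 [[0.666, 0.102, 0.258], [0.664, 0.104, 0.255]]
250 [[0.664, 0.084, 0.262], [0.667, 0.084, 0.254]]
258 [[0.667, 0.063, 0.261], [0.667, 0.064, 0.257]]
266 [[0.667, 0.044, 0.261], [0.667, 0.045, 0.256]]
274 [[0.667, 0.024, 0.26], [0.668, 0.025, 0.254]]
282 [[0.671, 0.002, 0.259], [0.669, 0.003, 0.255]]
290 [[0.668, -0.017, 0.261], [0.67, -0.017, 0.254]]
298 [[0.67, -0.039, 0.259], [0.671, -0.039, 0.252]]
306 [[0.671, -0.06, 0.26], [0.671, -0.06, 0.255]]
314 [[0.672, -0.082, 0.259], [0.673, -0.083, 0.252]]
322 [[0.671, -0.103, 0.262], [0.672, -0.104, 0.255]]
```

View pics/c1.png

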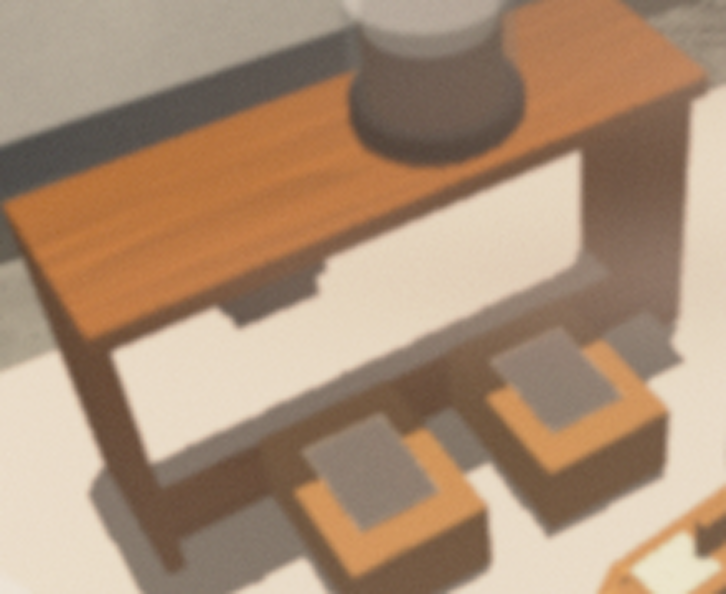

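View pics/c2.png

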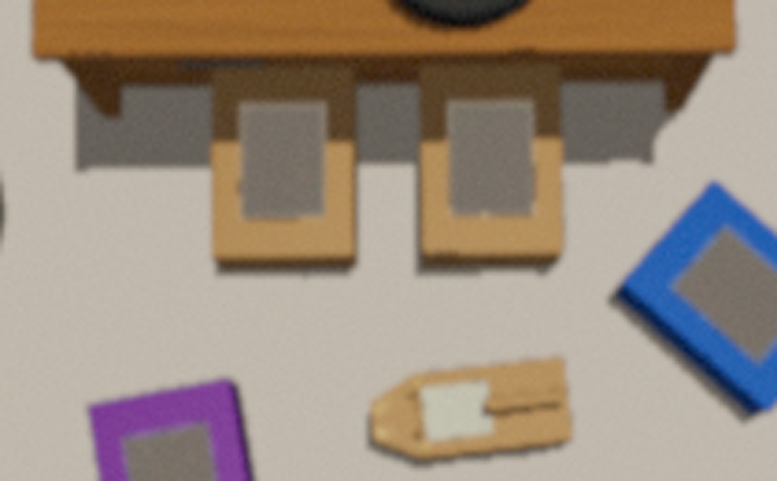

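Switch bar is at y≈0.12–0.18, x≈0.667 front, underside about 0.22. That leaves the loaf, fin and boxes, which agree in both views. I'll turn the gripper into line with the fin first.

>>> move_arm(
  rows="0 0 -10.2 0 0 0 0.05;0 0 -10.2 0 0 0 0.05;0 0 -10.2 0 0 0 0.05;0 0 -10.2 0 0 0 0.05;0 0 -10.2 0 0 0 0.05;0 0 -10.2 0 0 0 0.05;0 0 -10.2 0 0 0 0.05",
  squeeze=25,
)

```text
t: 0.98
eef_pos: [0.3012, -0.6038, 0.234]
ee_rot: [3.141, 0.001, -1.427]
force: [-0.9, 0.2, 0.2]
width: 0.0504
gripper_force: 0.0
```

```bash
cat > go.py <<'E'
import sys,json
from h import *
from scipy.spatial.transform import Rotation as R
s=arm.get_state();Rt=R.from_euler("xyz",s["ee_rot"])
open("log.txt","a").write(json.dumps([list(map(float,s[k])) for k in("q","eef_pos","ee_rot")])+"\n")
print("t",round(s["t"],2),"pos",s["eef_pos"].round(4),"rpy",s["ee_rot"].round(3),"q",s["q"].round(2),"F",s["force"].round(1),"w",round(s["width"],4),round(s["gripper_force"],1))
if len(sys.argv)>1:
    a=list(map(float,sys.argv[1:]))   # x y z [r p y]
    print("shift tool",Rt.inv().apply(np.array(a[:3])-s["eef_pos"]).round(4))
    if len(a)>3: print("turn tool deg",np.degrees((Rt.inv()*R.from_euler("xyz",a[3:])).as_rotvec()).round(2))
E
python3 go.py .4495 -.069 .2 3.1416 0 -1.4355
```

```text
t 0.97 pos [ 0.3012 -0.6038  0.234 ] rpy [ 3.141e+00  1.000e-03 -1.427e+00] q [-0.82  0.36  0.01 -0.   -1.22  0.96] F [-0.9  0.2  0.2] w 0.0504 0.0
shift tool [-0.5079 -0.2235  0.0344]
turn tool deg [0.02 0.05 0.5 ]
```

>>> move_arm(
  rows="0 0 0.5 -0.06 -0.028 0 0.05;0 0 0 -0.06 -0.028 0 0.05;0 0 0 -0.06 -0.028 0 0.05;0 0 0 -0.06 -0.028 0 0.05;0 0 0 -0.06 -0.028 0 0.05;0 0 0 -0.06 -0.028 0 0.05;0 0 0 -0.06 -0.028 0 0.05;0 0 0 -0.06 -0.028 0.03 0.05",
)

```text
t: 1.98
eef_pos: [0.4518, -0.1304, 0.2102]
ee_rot: [-3.137, -0.0, -1.441]
force: [1.9, 0.3, -1.0]
width: 0.0502
gripper_force: 0.0
```

```bash
python3 go.py .4495 -.069 .086 3.1416 0 -1.4355
```

```text
t 1.98 pos [ 0.4518 -0.1304  0.2102] rpy [-3.137 -0.    -1.441] q [ 0.14  0.03 -0.46  0.   -1.07 -0.01] F [ 1.9  0.3 -1. ] w 0.0502 0.0
shift tool [-0.0613 -0.0051  0.1242]
turn tool deg [-0.25 -0.03 -0.29]
```

>>> move_arm(
  rows="0 0 0 -0.03 -0.002 0 0.05;0 0 0 -0.03 -0.003 0 0.05;0 0 0 0 0 0.03 0.05;0 0 0 0 0 0.03 0.05;0 0 0 0 0 0 0.05;0 0 0 0 0 0 0.05",
)

```text
t: 2.72
eef_pos: [0.4481, -0.0725, 0.1496]
ee_rot: [-3.141, -0.0, -1.441]
force: [0.5, -0.5, 1.2]
width: 0.0499
gripper_force: 0.0
```

```bash
python3 go.py .4495 -.069 .086 3.1416 0 -1.4355
```

```text
t 2.73 pos [ 0.4481 -0.0725  0.1496] rpy [-3.141 -0.    -1.441] q [ 0.28  0.07 -0.58  0.   -0.92 -0.15] F [ 0.5 -0.5  1.2] w 0.0499 0.0
shift tool [-0.0033 -0.0018  0.0636]
turn tool deg [-0.03 -0.02 -0.33]
```

>>> move_arm(
  rows="0 0 0 -0.003 -0.002 0.025 0.05;0 0 0 0 0 0.025 0.05;0 0 0 0 0 0.013 0.05;0 0 0 0 0 0 0.03;0 0 0 0 0 0 0;0 0 0 0 0 0 0;0 0 0 0 0 0 0;0 0 0 0 0 0 0",
  squeeze=30,
)

```text
t: 3.72
eef_pos: [0.4495, -0.0691, 0.0862]
ee_rot: [-3.141, -0.0, -1.441]
force: [0.8, 0.9, 2.8]
width: 0.0095
gripper_force: 30.0
```

```bash
python3 go.py .4495 -.069 .086 3.1416 0 -1.4355; python3 - <<'E'
from h import *
p,d=grab("top");w=cloud("top",d)
import numpy as np
np.savez("top1.npz",p=p,d=d,w=w)
E
```

```text
t 3.73 pos [ 0.4495 -0.0691  0.0862] rpy [-3.141 -0.    -1.441] q [ 0.28  0.16 -0.66  0.   -0.76 -0.15] F [0.8 0.9 2.8] w 0.0095 30.0
shift tool [-0.0001 -0.      0.0002]
turn tool deg [-0.05 -0.   -0.32]
```

>>> move_arm(
  rows="0 0 0 0 0.01 -0.003 0;0 0 0 0 0.02 0 0;0 0 10.6 0 0 0 0;0 0 10.6 0 0 0 0;0 0 10.6 0 0 0 0;0 0 10.6 0 0 0 0;0 0 10.6 0 0 0 0;0 0 10.6 0 0 0 0",
  squeeze=45,
)

```text
t: 4.78
eef_pos: [0.418, -0.0733, 0.0885]
ee_rot: [3.141, -0.001, -2.558]
force: [0.2, -0.3, -2.5]
width: 0.0099
gripper_force: 45.0
```

>>> move_arm(
  rows="0 0 10.6 0 0 0 0;0 0 10.6 0 0 0 0;0 0 10.6 0 0 0 0;0 0 0 0 0 0 0;0 0 0 0 0 0 0",
)

```text
t: 5.4
eef_pos: [0.4188, -0.0731, 0.0887]
ee_rot: [-3.142, -0.0, -3.102]
force: [-0.1, 0.1, -3.4]
width: 0.0099
gripper_force: 45.0
```

```bash
python3 go.py .42 .031 .0862 3.1416 0 -3.108; python3 - <<'E'
from h import *
p,d=grab("scene");w=cloud("scene",d);cv2.imwrite("pics/s2.png",p)
def rect(w):
    r=cv2.minAreaRect((w[:,:2]*1000).astype(np.float32));return np.round(r[0],1),np.round(r[1],1),round(r[2],2),round(float(np.median(w[:,2])),4),len(w)
f=w.reshape(-1,3);a=f[(f[:,0]>.36)&(f[:,0]<.545)&(abs(f[:,1]+.068)<.05)&(f[:,2]>.06)&(f[:,2]<.078)]
print(rect(a)); b=a[a[:,0]>.5];print(b[:,0].max(),b[b[:,0]>.53].mean(0))
E
```

```text
t 5.4 pos [ 0.4188 -0.0731  0.0887] rpy [-3.142 -0.    -3.102] q [ 0.3   0.1  -0.71 -0.   -0.75 -1.83] F [-0.1  0.1 -3.4] w 0.0099 45.0
shift tool [-0.0053  0.104   0.0025]
turn tool deg [-0.   -0.03  0.32]
(array([458.2, -71.1]), array([153.1,  65.5]), 3.52, 0.0725, 507)
0.5349677786736567 [ 0.53201111 -0.07491762  0.07239772]
```

>>> move_arm(
  rows="0 0 0.3 -0.002 0.052 0 0;0 0 0 -0.003 0.052 0 0;0 0 0 0 0 0.002 0;0 0 0 0 0 0 0;0 0 0 0 0 0 0",
)

```text
t: 6.08
eef_pos: [0.4206, 0.0302, 0.0866]
ee_rot: [-3.141, -0.001, -3.112]
force: [0.1, 0.1, -1.4]
width: 0.0098
gripper_force: 45.0
```

```bash
python3 go.py .595 .0367 .0862 3.1416 0 -3.108; cat > look.py <<'E'
from h import *
def rect(w):
    r=cv2.minAreaRect((w[:,:2]*1000).astype(np.float32));return np.round(r[0],1),np.round(r[1],1),round(r[2],2),round(float(np.median(w[:,2])),4),len(w)
import sys
for n in ("top","scene"):
    p,d=grab(n,f"pics/{n}_{sys.argv[1]}.png");f=cloud(n,d)
    f=f[...,:][np.isfinite(f[...,2])]
    # into riser frame
    g=f-[.665,.035,0];c,s=np.cos(.033),np.sin(.033)
    g=np.c_[c*g[:,0]+s*g[:,1],-s*g[:,0]+c*g[:,1],g[:,2]]
    a=g[(g[:,0]>-.30)&(g[:,0]<.05)&(abs(g[:,1])<.2)&(g[:,2]>.06)&(g[:,2]<.08)]
    # cross-sections along y at several x (riser mm)
    for x in (-.27,-.2,-.15,-.14,-.095,-.08,-.05):
        y=np.sort(a[abs(a[:,0]-x)<.006,1]*1000)
        if len(y):
            k=np.where(np.diff(y)>6)[0];print(n,x,[(round(q[0],0),round(q[-1],0)) for q in np.split(y,k+1) if len(q)>3])
E
python3 look.py 3
```

```text
t 6.08 pos [0.4206 0.0302 0.0866] rpy [-3.141e+00 -1.000e-03 -3.112e+00] q [ 0.54  0.1  -0.72 -0.   -0.75 -2.09] F [ 0.1  0.1 -1.4] w 0.0098 45.0
shift tool [-0.1745  0.0013  0.0003]
turn tool deg [-0.02 -0.03 -0.23]
top -0.2 [(np.float64(123.0), np.float64(162.0))]
top -0.15 [(np.float64(-200.0), np.float64(-192.0)), (np.float64(-23.0), np.float64(-3.0))]
top -0.14 [(np.float64(-200.0), np.float64(-181.0)), (np.float64(-20.0), np.float64(20.0))]
top -0.095 [(np.float64(-131.0), np.float64(-23.0)), (np.float64(30.0), np.float64(138.0))]
top -0.08 [(np.float64(-129.0), np.float64(-23.0)), (np.float64(30.0), np.float64(138.0))]
top -0.05 [(np.float64(-129.0), np.float64(-24.0)), (np.float64(30.0), np.float64(138.0))]
scene -0.27 [(np.float64(-30.0), np.float64(34.0)), (np.float64(110.0), np.float64(200.0))]
scene -0.2 [(np.float64(18.0), np.float64(25.0)), (np.float64(122.0), np.float64(176.0))]
```

>>> move_arm(
  rows="0 0 -0.2 -0.012 0.002 0 0;0 0 0 -0.012 0 0 0;0 0 0 -0.012 0 0 0;0 0 0 -0.012 0 0 0;0 0 0 -0.012 0 0 0;0 0 0 -0.012 0 0 0;0 0 0 -0.012 0 0 0;0 0 0 -0.012 0 0 0",
)

```text
t: 7.18
eef_pos: [0.5179, 0.0363, 0.0868]
ee_rot: [-3.142, 0.0, -3.108]
force: [-0.6, -0.5, -2.8]
width: 0.0096
gripper_force: 45.0
```

```bash
python3 go.py .595 .0367 .0862 3.1416 0 -3.108; python3 look.py 4
```

```text
t 7.17 pos [0.5179 0.0363 0.0868] rpy [-3.142  0.    -3.108] q [ 0.45  0.25 -0.52  0.   -0.8  -1.99] F [-0.6 -0.5 -2.8] w 0.0096 45.0
shift tool [-0.0771 -0.0022  0.0006]
turn tool deg [-0.    0.01 -0.01]
top -0.27 [(np.float64(112.0), np.float64(162.0))]
top -0.2 []
top -0.15 [(np.float64(-200.0), np.float64(-190.0))]
top -0.14 [(np.float64(-198.0), np.float64(-180.0))]
top -0.095 [(np.float64(-137.0), np.float64(-54.0))]
top -0.08 [(np.float64(-137.0), np.float64(-52.0))]
top -0.05 [(np.float64(-135.0), np.float64(-49.0)), (np.float64(89.0), np.float64(147.0))]
scene -0.27 [(np.float64(110.0), np.float64(200.0))]
scene -0.2 [(np.float64(124.0), np.float64(176.0))]
scene -0.15 [(np.float64(-27.0), np.float64(-15.0)), (np.float64(8.0), np.float64(37.0))]
scene -0.14 [(np.float64(20.0), np.float64(37.0))]
scene -0.095 [(np.float64(-115.0), np.float64(-92.0)), (np.float64(18.0), np.float64(30.0)), (np.float64(69.0), np.float64(147.0))]
scene -0.08 [(np.float64(16.0), np.float64(28.0)), (np.float64(70.0), np.float64(147.0))]
scene -0.05 [(np.float64(69.0), np.float64(146.0))]
```

>>> move_arm(
  rows="0 0 0 -0.012 -0.001 0 0;0 0 0 -0.012 0 0 0;0 0 0 -0.012 0 0 0;0 0 0 -0.012 0 0 0;0 0 0 -0.01 0 0 0;0 0 0 -0.008 0 0 0;0 0 0 -0.005 0 0 0;0 0 0 -0.004 0 0 0",
)

```text
t: 8.28
eef_pos: [0.592, 0.0378, 0.0867]
ee_rot: [3.142, -0.0, -3.108]
force: [-1.1, 1.1, -2.9]
width: 0.0098
gripper_force: 45.0
```

```bash
python3 go.py .595 .0367 .0862 3.1416 0 -3.108; python3 look.py 5
```

```text
t 8.28 pos [0.592  0.0378 0.0867] rpy [ 3.142 -0.    -3.108] q [ 0.39  0.36 -0.36 -0.   -0.85 -1.93] F [-1.1  1.1 -2.9] w 0.0098 45.0
shift tool [-0.003  -0.0012  0.0005]
turn tool deg [ 0.   -0.01 -0.01]
top -0.27 [(np.float64(110.0), np.float64(131.0))]
top -0.2 [(np.float64(123.0), np.float64(148.0))]
top -0.15 [(np.float64(-200.0), np.float64(-192.0))]
top -0.14 [(np.float64(-198.0), np.float64(-181.0))]
top -0.095 [(np.float64(-137.0), np.float64(-97.0)), (np.float64(-77.0), np.float64(-37.0)), (np.float64(11.0), np.float64(14.0)), (np.float64(50.0), np.float64(90.0)), (np.float64(104.0), np.float64(140.0))]
top -0.08 [(np.float64(-137.0), np.float64(-100.0)), (np.float64(-63.0), np.float64(-49.0))]
top -0.05 [(np.float64(-138.0), np.float64(-100.0))]
scene -0.27 [(np.float64(111.0), np.float64(200.0))]
scene -0.2 [(np.float64(123.0), np.float64(178.0))]
scene -0.095 [(np.float64(12.0), np.float64(147.0))]
scene -0.08 [(np.float64(10.0), np.float64(146.0))]
scene -0.05 [(np.float64(17.0), np.float64(58.0)), (np.float64(69.0), np.float64(146.0))]
```

>>> move_arm(
  rows="0 0 0 -0.003 0 0 0;0 0 0 -0.002 0 0 0;0 0 0 0 0 0 0",
)

```text
t: 8.75
eef_pos: [0.5966, 0.0378, 0.0867]
ee_rot: [-3.141, -0.001, -3.108]
force: [-0.1, 1.3, -1.7]
width: 0.01
gripper_force: 45.0
```

```bash
python3 go.py .595 .0367 .0862 3.1416 0 -3.108
```

```text
t 8.75 pos [0.5966 0.0378 0.0867] rpy [-3.141e+00 -1.000e-03 -3.108e+00] q [ 0.39  0.37 -0.35 -0.   -0.86 -1.93] F [-0.1  1.3 -1.7] w 0.01 45.0
shift tool [ 0.0017 -0.0011  0.0005]
turn tool deg [-0.01 -0.03 -0.01]
```

>>> move_arm(
  rows="0 0 0 -0.002 0 0 0;0 0 0 -0.002 0 0 0;0 0 0 0 0 0 0",
)

```text
t: 9.12
eef_pos: [0.5967, 0.0373, 0.0864]
ee_rot: [-3.141, -0.007, -3.109]
force: [-17.3, 2.4, 8.8]
width: 0.01
gripper_force: 45.0
```

```bash
python3 go.py .595 .0367 .0862 3.1416 0 -3.108;python3 look.py 6|grep scene
```

```text
t 9.12 pos [0.5967 0.0373 0.0864] rpy [-3.141 -0.007 -3.109] q [ 0.39  0.37 -0.34 -0.   -0.87 -1.92] F [-17.3   2.4   8.8] w 0.01 45.0
shift tool [ 0.0017 -0.0006  0.0002]
turn tool deg [-0.06 -0.42 -0.04]
scene -0.27 [(np.float64(110.0), np.float64(199.0))]
scene -0.2 [(np.float64(123.0), np.float64(175.0))]
scene -0.095 [(np.float64(23.0), np.float64(146.0))]
scene -0.08 [(np.float64(20.0), np.float64(147.0))]
scene -0.05 [(np.float64(19.0), np.float64(146.0))]
```

View pics/scene_6.png

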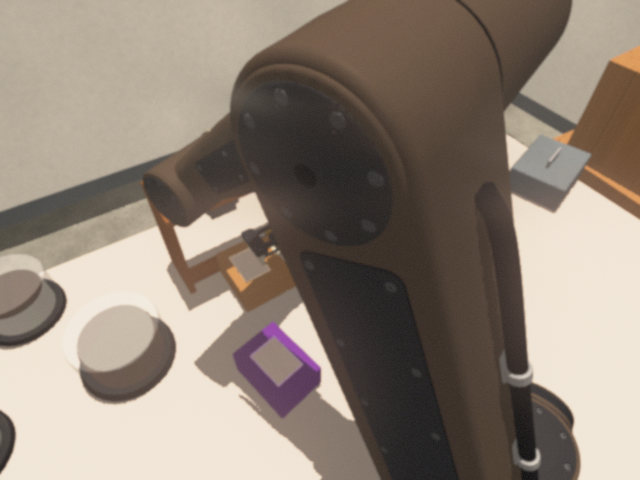

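The picture shows the gripper at (265,240) over the loaf, standing between the boxes. The 17 N contact force says it has reached the strip. I'll ease off, release and rise.

>>> move_arm(
  rows="0 0 0 0.003 0 0 0;0 0 0 0 0 0 0.04;0 0 0 0 0 0 0.04;0 0 0 0 0 0 0.04;0 0 0 0 0 -0.03 0.04;0 0 0 0.01 0 -0.03 0.04;0 0 0 0.06 0 -0.03 0.04;0 0 0 0.06 0 -0.03 0.04",
)

```text
t: 10.22
eef_pos: [0.4752, 0.0337, 0.2032]
ee_rot: [-3.141, -0.0, -3.109]
force: [-0.9, 1.2, 2.0]
width: 0.0399
gripper_force: 0.0
```

>>> move_arm(
  rows="0 0 0 0.05 0 -0.03 0;0 0 0 0 0 0 0;0 0 0 0 0 0 0",
)

```text
t: 10.6
eef_pos: [0.4265, 0.0325, 0.2332]
ee_rot: [3.141, 0.002, -3.108]
force: [-0.5, 0.2, -0.4]
width: 0.0153
gripper_force: 0.0
```

```bash
python3 go.py;python3 look.py 7
python3 - <<'E'
from h import *
a,b=cv2.imread("pics/top_7.png"),cv2.imread("pics/scene_7.png")
cv2.imwrite("pics/m7.png",np.vstack([cv2.resize(a[100:320,150:450],(800,300))if 0 else cv2.resize(a[100:310,150:450],(600,300)),cv2.resize(b[100:340,120:440],(600,300))]))
E
```

```text
t 10.6 pos [0.4265 0.0325 0.2332] rpy [ 3.141e+00  2.000e-03 -3.108e+00] q [ 0.54 -0.06 -0.5   0.   -1.13 -2.08] F [-0.5  0.2 -0.4] w 0.0153 0.0
top -0.15 [(np.float64(-200.0), np.float64(-190.0))]
top -0.14 [(np.float64(-198.0), np.float64(-182.0))]
top -0.095 [(np.float64(-137.0), np.float64(147.0))]
top -0.08 [(np.float64(-137.0), np.float64(-3.0)), (np.float64(10.0), np.float64(147.0))]
top -0.05 [(np.float64(-138.0), np.float64(-1.0)), (np.float64(10.0), np.float64(147.0))]
scene -0.27 [(np.float64(111.0), np.float64(200.0))]
scene -0.2 [(np.float64(123.0), np.float64(178.0))]
scene -0.15 [(np.float64(-200.0), np.float64(-194.0))]
scene -0.14 [(np.float64(-200.0), np.float64(-182.0))]
scene -0.095 [(np.float64(-55.0), np.float64(-41.0)), (np.float64(7.0), np.float64(147.0))]
scene -0.08 [(np.float64(8.0), np.float64(147.0))]
scene -0.05 [(np.float64(-60.0), np.float64(-49.0)), (np.float64(8.0), np.float64(146.0))]
```

View pics/m7.png

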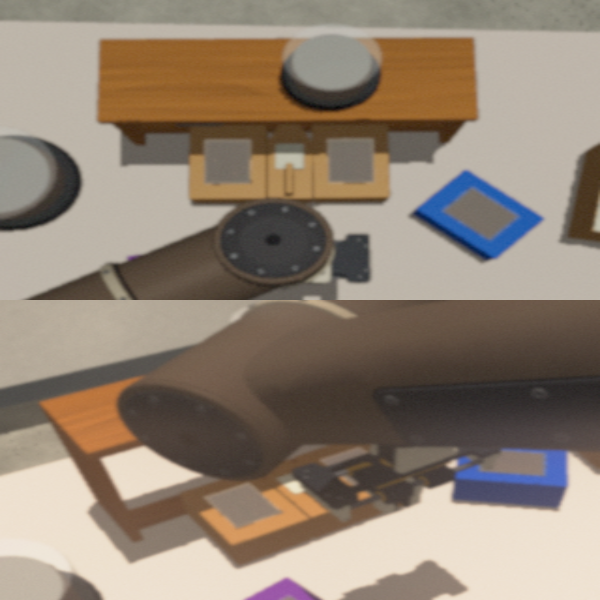

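The loaf is home: the top half shows it flush with both boxes. Next, some tilted poses to identify the arm's kinematics, so I can plan the press.

>>> move_arm(
  rows="0 0 0 0.0 0 -0.06 0;0 -10 0 0 0 -0.06 0;0 -10 0 0 0 -0.02 0;0 0 0 0 0 0 0;0 0 0 0 0 0 0",
)

```text
t: 11.32
eef_pos: [0.4228, 0.0325, 0.372]
ee_rot: [-3.141, 0.348, -3.107]
force: [0.5, 0.4, -0.0]
width: 0.0004
gripper_force: 0.0
```

```bash
python3 go.py
```

```text
t 11.32 pos [0.4228 0.0325 0.372 ] rpy [-3.141  0.348 -3.107] q [ 0.77 -0.4  -0.57  0.25 -1.14 -2.38] F [ 0.5  0.4 -0. ] w 0.0004 0.0
```

>>> move_arm(
  rows="10 0 0 0 0 0 0;10 0 0 0 0 0 0;10 0 0 0 0 0 0;0 0 0 0 0 0 0;0 0 0 0 0 0 0",
)

```text
t: 11.95
eef_pos: [0.4233, 0.0328, 0.3713]
ee_rot: [-2.616, 0.346, -3.108]
force: [-0.1, 0.6, -0.6]
width: 0.0008
gripper_force: 0.0
```

```bash
python3 go.py
```

```text
t 11.95 pos [0.4233 0.0328 0.3713] rpy [-2.616  0.346 -3.108] q [ 1.06 -0.2  -0.66  0.54 -1.46 -2.85] F [-0.1  0.6 -0.6] w 0.0008 0.0
```

```bash
cat > kin.py <<'E'
import numpy as np, json
from scipy.spatial.transform import Rotation as R
from scipy.optimize import least_squares
E=lambda a,t:R.from_euler(a,t)
def chain(q,s4,s6):
    A1=E("z",q[0]);A2=A1*E("y",q[1]);A3=A2*E("y",-q[2]);A4=A3*E("x",s4*q[3]);A5=A4*E("y",-q[4]);A6=A5*E("x",s6*q[5])
    return A1,A2,A3,A4,A5,A6
def basis(q,s4,s6):
    A1,A2,A3,A4,A5,A6=chain(q,s4,s6)
    I=np.eye(3);z=I[2]
    return np.c_[A1.apply(I[0]),z,A1.apply(I[1]),A2.apply(z),A3.apply(I[0]),A3.apply(z),A5.apply(I[1]),A5.apply(I[0])]  # a1 d1 o1 a2 d4 a3 o5 L
def load(): 
    D=[json.loads(l) for l in open("log.txt")];return [tuple(map(np.array,d)) for d in D]
def fit():
    best=None
    for s4 in(1,-1):
        for s6 in(1,-1):
            D=load();A=np.vstack([basis(q,s4,s6) for q,_,_ in D]);b=np.hstack([p for _,p,_ in D])
            x=np.linalg.lstsq(A,b,rcond=1e-4)[0];e=abs(A@x-b).max()
            C=[chain(q,s4,s6)[5].inv()*E("xyz",r) for q,_,r in D]
            M=R.concatenate(C).mean();er=max((M.inv()*c).magnitude() for c in C)
            if best is None or er<best[0]: best=(er,e,s4,s6,x,M)
    return best
if __name__=="__main__":
    er,e,s4,s6,x,M=fit();print(er,e,s4,s6,x.round(4),M.as_matrix().round(3).tolist())
E
python3 kin.py
```

```text
1.4196101907942206e-15 4.371503159461554e-16 -1 -1 [ 0.      0.1988  0.      0.6016  0.4636  0.     -0.1918  0.37  ] [[-0.0, 0.0, 1.0], [-1.0, 0.0, -0.0], [-0.0, -1.0, 0.0]]
```

```bash
cat > ik.py <<'E'
from kin import *
er,e,s4,s6,x,M=fit()
lo=np.array([-3.07,-1.43,-1.02,-3.03,-3.05,-3.03])+.05;hi=np.array([3.07,2.12,1.25,1.67,0,3.03])-.05
def fk(q): return basis(q,s4,s6)@x, chain(q,s4,s6)[5]*M
def pts(q):
    B=basis(q,s4,s6)*x; c=np.cumsum(B,1).T; return dict(elbow=c[3],W=c[5],W5=c[6],tcp=c[7])
def ik(p,Rt,q0):
    f=lambda q:np.r_[fk(q)[0]-p,.3*(Rt.inv()*fk(q)[1]).as_rotvec()]
    r=least_squares(f,np.clip(q0,lo+1e-3,hi-1e-3),bounds=(lo,hi));return r.x,np.abs(r.fun).max()
def pose(yaw,pit,flip):  # tool z along heading yaw, pitched down pit ; y horizontal
    c=np.array([np.cos(pit)*np.cos(yaw),np.cos(pit)*np.sin(yaw),-np.sin(pit)])
    y=np.array([-np.sin(yaw),np.cos(yaw),0])*(1 if flip else -1)
    return R.from_matrix(np.c_[np.cross(y,c),y,c])
E
python3 - <<'E'
from ik import *
rng=np.random.default_rng(0);q0s=rng.uniform(lo,hi,(12,6));qn=load()[-1][0]
tgt=np.array([.683,.150,.20])
for pit in (-10,0,10,20,30,45):
  for yaw in (-50,-25,0,25,50):
    for fl in (0,1):
      sol=[]
      for q0 in np.vstack([qn,q0s]):
        q,er=ik(tgt,pose(np.radians(yaw),np.radians(pit),fl),q0)
        if er<1e-3 and not any(np.abs(q-s).max()<.05 for s in sol): 
            sol.append(q);P=pts(q)
            if P["elbow"][2]>.2: print(pit,yaw,fl,q.round(2),*[f"{k}{P[k].round(2)}" for k in("elbow","W","W5")])
E
```

```text
-10 -50 0 [ 0.79  0.83 -0.77  1.47 -1.74 -1.6 ] elbow[0.31 0.32 0.6 ] W[0.3  0.31 0.14] W5[0.45 0.43 0.14]
-10 -50 1 [ 0.79  0.83 -0.77  1.47 -1.74  1.54] elbow[0.31 0.32 0.6 ] W[0.3  0.31 0.14] W5[0.45 0.43 0.14]
-10 25 0 [-0.39  0.83 -0.69 -2.32 -1.71 -1.61] elbow[ 0.41 -0.17  0.61] W[ 0.43 -0.18  0.14] W5[ 0.35 -0.    0.14]
-10 25 1 [-0.39  0.83 -0.69 -2.32 -1.71  1.53] elbow[ 0.41 -0.17  0.61] W[ 0.43 -0.18  0.14] W5[ 0.35 -0.    0.14]
-10 50 0 [-0.41  0.77 -0.34 -1.9  -1.6  -2.01] elbow[ 0.38 -0.17  0.63] W[ 0.57 -0.25  0.22] W5[ 0.45 -0.13  0.14]
-10 50 1 [-0.41  0.77 -0.34 -1.9  -1.6   1.13] elbow[ 0.38 -0.17  0.63] W[ 0.57 -0.25  0.22] W5[ 0.45 -0.13  0.14]
0 -50 0 [ 0.8   0.72 -0.78  1.46 -1.58 -1.5 ] elbow[0.28 0.29 0.65] W[0.3  0.31 0.19] W5[0.45 0.43 0.2 ]
0 -50 1 [ 0.8   0.72 -0.78  1.46 -1.58  1.64] elbow[0.28 0.29 0.65] W[0.3  0.31 0.19] W5[0.45 0.43 0.2 ]
0 25 0 [-0.39  0.63 -0.7  -2.3  -1.41 -1.74] elbow[ 0.33 -0.14  0.68] W[ 0.43 -0.18  0.23] W5[ 0.35 -0.01  0.2 ]
0 25 1 [-0.39  0.63 -0.7  -2.3  -1.41  1.4 ] elbow[ 0.33 -0.14  0.68] W[ 0.43 -0.18  0.23] W5[ 0.35 -0.
[... 2163 characters left out ...]
  0.79] W[0.49 0.02 0.55] W5[0.39 0.01 0.39]
30 50 0 [-0.09  0.29 -0.23 -1.31 -0.83 -2.89] elbow[ 0.17 -0.02  0.78] W[ 0.57 -0.05  0.55] W5[ 0.48 -0.1   0.39]
30 50 1 [-0.09  0.29 -0.23 -1.31 -0.83  0.25] elbow[ 0.17 -0.02  0.78] W[ 0.57 -0.05  0.55] W5[ 0.48 -0.1   0.39]
45 -50 0 [ 0.76  0.38 -0.61  1.03 -0.97 -0.84] elbow[0.16 0.15 0.76] W[0.35 0.33 0.37] W5[0.51 0.35 0.46]
45 -50 1 [ 0.76  0.38 -0.61  1.03 -0.97  2.3 ] elbow[0.16 0.15 0.76] W[0.35 0.33 0.37] W5[0.51 0.35 0.46]
45 50 0 [ 0.15  0.23 -0.2  -0.84 -0.68  2.84] elbow[0.14 0.02 0.78] W[0.55 0.09 0.59] W5[ 0.51 -0.05  0.46]
45 50 1 [ 0.15  0.23 -0.2  -0.84 -0.68 -0.31] elbow[0.14 0.02 0.78] W[0.55 0.09 0.59] W5[ 0.51 -0.05  0.46]
```

```bash
cat > path.py <<'E'
from ik import *
T=np.load("top0.npz")["w"].reshape(-1,3)
m=(T[:,2]>.12)&(T[:,2]<.15)&(T[:,1]<-.2)&(T[:,1]>-.5)&(T[:,0]>.4)&(T[:,0]<.75)
print("pies",T[m].min(0).round(3),T[m].max(0).round(3))
Rt=pose(np.radians(25),np.radians(6),0)
h=Rt.as_matrix()[:,2]
con=np.array([.680,.149,.195]);pre=con-.11*np.array([np.cos(.436),np.sin(.436),0])
qn=load()[-1][0]
qp,er=ik(pre,Rt,np.array([-.37,.5,-.68,-2.26,-1.2,-1.9]));qc,er2=ik(con,Rt,qp)
print("qpre",qp.round(2),er,"qc",qc.round(2),er2,"rpy",Rt.as_euler("xyz").round(3),pre.round(3))
N=24;prev=fk(qn)
C=np.array([[sx*.039,sy*.0965,-.058] for sx in(1,-1) for sy in(1,-1)]+[[0,.02,.008],[0,-.02,.008]])
for i in range(1,N+1):
    q=qn+(qp-qn)*i/N;p,r=fk(q);dr=np.degrees((prev[1].inv()*r).as_rotvec());dp=prev[1].inv().apply(p-prev[0])
    g=r.apply(C)+p;P=pts(q)
    print(i,dr.round(1),dp.round(3),"|",p.round(2),"gzmin",g[:,2].min().round(2),"gxmax",g[:,0].max().round(2),"W",P["W"].round(2),P["W5"].round(2));prev=(p,r)
E
python3 path.py
```

```text
pies [ 0.475 -0.5    0.12 ] [ 0.683 -0.373  0.145]
qpre [-0.59  0.51 -0.84 -2.08 -1.35 -1.76] 8.386347172262276e-14 qc [-0.38  0.52 -0.69 -2.26 -1.23 -1.84] 1.569091467867878e-09 rpy [ 3.142 -1.466  0.436] [0.58  0.103 0.195]
1 [0.7 8.4 0.4] [ 0.042 -0.007  0.04 ] | [0.4  0.01 0.33] gzmin 0.31 gxmax 0.44 W [0.17 0.25 0.57] [0.33 0.19 0.64]
2 [0.  8.4 0.8] [ 0.04  -0.005  0.038] | [ 0.36 -0.02  0.29] gzmin 0.27 gxmax 0.41 W [0.19 0.25 0.56] [0.35 0.16 0.61]
3 [-0.7  8.3  1.1] [ 0.039 -0.003  0.037] | [ 0.32 -0.03  0.25] gzmin 0.24 gxmax 0.39 W [0.21 0.24 0.55] [0.37 0.14 0.58]
4 [-1.4  8.2  1.4] [ 0.037 -0.     0.035] | [ 0.28 -0.04  0.22] gzmin 0.21 gxmax 0.36 W [0.23 0.23 0.53] [0.38 0.11 0.55]
5 [-2.1  8.1  1.6] [0.035 0.003 0.033] | [ 0.24 -0.04  0.2 ] gzmin 0.18 gxmax 0.32 W [0.26 0.22 0.52] [0.38 0.08 0.52]
6 [-2.8  7.9  1.8] [0.033 0.005 0.031] | [ 0.2  -0.03  0.18] gzmin 0.16 gxmax 0.29 W [0.28 0.21 0.51] [0.38 0.05 0.49]
7 [-3.5  7.6  1.9] [0.031 0.009 0.029] | [ 0.17 -0.02  0.16] gzmin 0.15 gxmax 0.26 W [0.3  0.19 0.5 ] [0.37 0.02 0.46]
8 [-4.1  7.3  2.1] [0.029 0.012 0.026]
[... 1328 characters left out ...]
 [0.32 0.29 0.19] gzmin 0.16 gxmax 0.4 W [ 0.39 -0.1   0.34] [ 0.21 -0.06  0.26]
20 [-9.3  1.9  1.4] [0.006 0.058 0.002] | [0.38 0.27 0.19] gzmin 0.17 gxmax 0.44 W [ 0.38 -0.12  0.32] [ 0.21 -0.06  0.25]
21 [-9.4  1.5  1.3] [0.004 0.062 0.001] | [0.43 0.25 0.2 ] gzmin 0.17 gxmax 0.48 W [ 0.37 -0.15  0.31] [ 0.22 -0.05  0.25]
22 [-9.6  1.   1.2] [0.002 0.066 0.001] | [0.49 0.21 0.2 ] gzmin 0.17 gxmax 0.52 W [ 0.36 -0.18  0.3 ] [ 0.22 -0.05  0.24]
23 [-9.7  0.5  1.1] [-0.001  0.07   0.002] | [0.54 0.16 0.2 ] gzmin 0.17 gxmax 0.55 W [ 0.35 -0.2   0.28] [ 0.23 -0.05  0.24]
24 [-9.8  0.1  1. ] [-0.004  0.073  0.003] | [0.58 0.1  0.2 ] gzmin 0.16 gxmax 0.6 W [ 0.33 -0.22  0.27] [ 0.25 -0.05  0.23]
```

The straight joint path swings too near the base column. I'll re-plan through an extended wrist pose, where q5 is small.

```bash
cat > path2.py <<'E'
from ik import *
import sys
Rt=pose(np.radians(25),np.radians(6),0)
con=np.array([.680,.149,.195]);pre=con-.11*np.array([np.cos(.436),np.sin(.436),0])
qn=load()[-1][0]
qp,_=ik(pre,Rt,np.array([-.59,.51,-.84,-2.08,-1.35,-1.76]))
V1=np.array([.4,-.4,-.8,.3,-.45,-2.6]);V2=np.array([-.1,-.3,-.85,-2.0,-.45,-1.76])
C=np.array([[sx*.039,sy*.0965,-.058] for sx in(1,-1) for sy in(1,-1)]+[[0,.02,.008],[0,-.02,.008]])
def seg(qa,qb,N):
    prev=fk(qa)
    for i in range(1,N+1):
        q=qa+(qb-qa)*i/N;p,r=fk(q);dr=np.degrees((prev[1].inv()*r).as_rotvec());dp=prev[1].inv().apply(p-prev[0]);g=r.apply(C)+p;P=pts(q)
        print(" ".join(f"{v:.1f}" for v in dr)," ".join(f"{v:.3f}" for v in dp),"|",p.round(2),"gz",g[:,2].min().round(2),"gx",g[:,0].max().round(2),"W",P["W"].round(2),P["W5"].round(2));prev=(p,r)
    print("end",p.round(4),r.as_euler("xyz").round(3),q.round(2))
if __name__=="__main__":
    seg(qn,V1,8);seg(V1,V2,12);seg(V2,qp,8)
E
python3 path2.py
```

```text
-6.1 1.3 2.7 0.000 0.008 0.025 | [0.43 0.03 0.35] gz 0.33 gx 0.47 W [0.16 0.23 0.58] [0.32 0.17 0.67]
-6.1 0.4 3.1 -0.003 0.004 0.020 | [0.44 0.02 0.33] gz 0.32 gx 0.48 W [0.17 0.21 0.58] [0.32 0.13 0.66]
-5.9 -0.4 3.4 -0.006 0.001 0.015 | [0.45 0.02 0.32] gz 0.31 gx 0.49 W [0.18 0.19 0.58] [0.33 0.09 0.66]
-5.7 -1.3 3.6 -0.010 -0.001 0.010 | [0.46 0.01 0.31] gz 0.3 gx 0.5 W [0.18 0.16 0.58] [0.32 0.05 0.65]
-5.5 -2.2 3.7 -0.013 -0.004 0.005 | [0.48 0.01 0.31] gz 0.3 gx 0.51 W [0.18 0.14 0.58] [0.31 0.02 0.65]
-5.2 -3.1 3.7 -0.017 -0.005 -0.000 | [ 0.49 -0.    0.32] gz 0.31 gx 0.52 W [0.18 0.12 0.58] [ 0.3  -0.02  0.64]
-4.8 -4.0 3.6 -0.021 -0.007 -0.006 | [ 0.5  -0.01  0.33] gz 0.32 gx 0.52 W [0.18 0.1  0.57] [ 0.29 -0.05  0.63]
-4.4 -4.8 3.4 -0.026 -0.008 -0.010 | [ 0.52 -0.03  0.35] gz 0.34 gx 0.53 W [0.18 0.08 0.57] [ 0.27 -0.09  0.62]
end [ 0.5152 -0.0327  0.3532] [2.649 0.588 2.582] [ 0.4  -0.4  -0.8   0.3  -0.45 -2.6 ]
-0.9 3.5 7.6 0.041 -0.030 0.015 | [ 0.49 -0.04  0.31] gz 0.29 gx 0.51 W [0.18 0.07 0.57] [ 0.26 -0.11  0.59]
-1.4 3.0 7.7 0.039 -0.025 0.014 | [ 0.46 -0.04  0.2
[... 1453 characters left out ...]
[0.51 0.18 0.22] gz 0.16 gx 0.53 W [ 0.3  -0.09  0.45] [0.2  0.03 0.34]
0.6 1.9 5.3 -0.011 0.008 0.013 | [0.53 0.18 0.21] gz 0.16 gx 0.54 W [ 0.31 -0.11  0.42] [0.21 0.02 0.32]
-0.1 2.2 5.5 -0.010 0.014 0.010 | [0.54 0.17 0.2 ] gz 0.16 gx 0.56 W [ 0.33 -0.14  0.39] [ 0.23 -0.    0.3 ]
-0.7 2.6 5.6 -0.009 0.019 0.006 | [0.56 0.15 0.2 ] gz 0.16 gx 0.57 W [ 0.33 -0.17  0.35] [ 0.24 -0.02  0.28]
-1.4 2.9 5.6 -0.007 0.024 0.002 | [0.57 0.13 0.2 ] gz 0.16 gx 0.58 W [ 0.33 -0.2   0.31] [ 0.24 -0.04  0.26]
-2.0 3.3 5.5 -0.004 0.029 -0.001 | [0.58 0.1  0.2 ] gz 0.16 gx 0.6 W [ 0.33 -0.22  0.27] [ 0.25 -0.05  0.23]
end [0.5803 0.1025 0.195 ] [ 3.142 -1.466  0.436] [-0.59  0.51 -0.84 -2.08 -1.35 -1.76]
```

```bash
sed -i 's/^V1=.*/V1=np.array([.4,-.38,-.78,.3,-.45,-2.6]);V2=np.array([-.15,-.08,-.65,-2.0,-.5,-1.76])/; s/seg(qn,V1,8);seg(V1,V2,12);seg(V2,qp,8)/seg(qn,V1,8);seg(V1,V2,12);seg(V2,qp,8)/' path2.py; python3 path2.py
```

```text
-6.1 1.3 2.7 -0.001 0.009 0.024 | [0.43 0.03 0.35] gz 0.33 gx 0.47 W [0.16 0.23 0.58] [0.32 0.18 0.67]
-6.1 0.4 3.1 -0.004 0.005 0.020 | [0.44 0.03 0.33] gz 0.32 gx 0.48 W [0.17 0.21 0.58] [0.33 0.14 0.66]
-5.9 -0.4 3.4 -0.007 0.002 0.015 | [0.45 0.02 0.32] gz 0.31 gx 0.49 W [0.18 0.19 0.58] [0.33 0.1  0.66]
-5.7 -1.3 3.6 -0.011 -0.001 0.010 | [0.47 0.02 0.31] gz 0.31 gx 0.5 W [0.19 0.17 0.58] [0.33 0.06 0.65]
-5.5 -2.2 3.7 -0.015 -0.003 0.005 | [0.48 0.01 0.32] gz 0.31 gx 0.51 W [0.19 0.14 0.58] [0.32 0.02 0.65]
-5.2 -3.1 3.7 -0.019 -0.005 -0.000 | [0.5  0.   0.32] gz 0.31 gx 0.52 W [0.19 0.12 0.58] [ 0.31 -0.02  0.64]
-4.8 -4.0 3.6 -0.023 -0.006 -0.005 | [ 0.51 -0.01  0.34] gz 0.33 gx 0.53 W [0.19 0.1  0.58] [ 0.3  -0.05  0.64]
-4.4 -4.8 3.4 -0.027 -0.007 -0.010 | [ 0.53 -0.03  0.36] gz 0.34 gx 0.54 W [0.19 0.08 0.58] [ 0.28 -0.08  0.63]
end [ 0.5255 -0.0284  0.3578] [2.649 0.588 2.582] [ 0.4  -0.38 -0.78  0.3  -0.45 -2.6 ]
-0.5 3.6 7.8 0.035 -0.028 0.019 | [ 0.51 -0.03  0.31] gz 0.3 gx 0.53 W [0.2  0.07 0.58] [ 0.28 -0.1   0.6 ]
-1.0 3.2 7.9 0.033 -0.022 0.018 | [ 0.49 -0.03  0.27
[... 1455 characters left out ...]
0.59 0.15 0.22] gz 0.16 gx 0.61 W [ 0.37 -0.12  0.44] [0.27 0.   0.33]
0.6 1.8 5.2 -0.014 -0.004 0.000 | [0.59 0.15 0.2 ] gz 0.15 gx 0.6 W [ 0.37 -0.14  0.41] [ 0.27 -0.01  0.31]
0.0 2.1 5.3 -0.011 0.001 -0.002 | [0.58 0.14 0.2 ] gz 0.15 gx 0.6 W [ 0.36 -0.17  0.37] [ 0.27 -0.02  0.29]
-0.6 2.4 5.4 -0.007 0.006 -0.005 | [0.58 0.13 0.19] gz 0.15 gx 0.6 W [ 0.36 -0.19  0.34] [ 0.26 -0.03  0.27]
-1.2 2.7 5.4 -0.003 0.010 -0.007 | [0.58 0.12 0.19] gz 0.15 gx 0.6 W [ 0.34 -0.21  0.3 ] [ 0.25 -0.04  0.25]
-1.8 3.1 5.3 0.001 0.015 -0.009 | [0.58 0.1  0.2 ] gz 0.16 gx 0.6 W [ 0.33 -0.22  0.27] [ 0.25 -0.05  0.23]
end [0.5803 0.1025 0.195 ] [ 3.142 -1.466  0.436] [-0.59  0.51 -0.84 -2.08 -1.35 -1.76]
```

>>> move_arm(
  rows="-6 1.3 2.7 -0.001 0.009 0.024 0;-6 0.4 3.1 -0.004 0.005 0.02 0;-6 -0.4 3.4 -0.007 0.002 0.015 0;-5.7 -1.3 3.6 -0.011 -0.001 0.01 0;-5.5 -2.2 3.7 -0.015 -0.003 0.005 0;-5.2 -3.1 3.7 -0.019 -0.005 0 0;-4.8 -4 3.6 -0.023 -0.006 -0.005 0;-4.4 -4.8 3.4 -0.027 -0.007 -0.01 0",
)

```text
t: 12.95
eef_pos: [0.5271, -0.0311, 0.3595]
ee_rot: [2.643, 0.591, 2.578]
force: [0.8, -1.3, -0.6]
width: 0.0004
gripper_force: 0.0
```

```bash
python3 go.py .5255 -.0284 .3578 2.649 .588 2.582
```

```text
t 12.95 pos [ 0.5271 -0.0311  0.3595] rpy [2.643 0.591 2.578] q [ 0.39 -0.38 -0.77  0.29 -0.45 -2.58] F [ 0.8 -1.3 -0.6] w 0.0004 0.0
shift tool [0.0033 0.0014 0.0006]
turn tool deg [ 0.22  0.23 -0.08]
```

The arm's IK follows the model, so I'll run the first 8 rows of segment 2.

>>> move_arm(
  rows="-0.5 3.6 7.8 0.035 -0.028 0.019 0;-1 3.2 7.9 0.033 -0.022 0.018 0;-1.6 2.8 7.9 0.032 -0.016 0.017 0;-2.2 2.3 7.9 0.03 -0.01 0.017 0;-2.7 1.9 7.9 0.028 -0.004 0.017 0;-3.3 1.5 7.9 0.026 0.003 0.017 0;-3.8 1.1 7.8 0.023 0.01 0.017 0;-4.4 0.7 7.6 0.021 0.017 0.017 0",
)

```text
t: 13.95
eef_pos: [0.4634, 0.1124, 0.1945]
ee_rot: [2.22, -0.356, 1.905]
force: [-0.4, -0.5, -1.2]
width: 0.0003
gripper_force: 0.0
```

```bash
python3 go.py; python3 - <<'E'
from path2 import *
V1b=np.array(V1);print((V1+(V2-V1)*8/12).round(2),fk(V1+(V2-V1)*8/12)[0].round(3))
q=load()[-1][0]; Vm=V1+(V2-V1)*8/12
seg(q,V2,4)
E
```

```text
t 13.95 pos [0.4634 0.1124 0.1945] rpy [ 2.22  -0.356  1.905] q [ 0.02 -0.17 -0.69 -1.25 -0.49 -2.02] F [-0.4 -0.5 -1.2] w 0.0003 0.0
[ 0.03 -0.18 -0.69 -1.23 -0.48 -2.04] [0.461 0.114 0.195]
-4.9 0.3 7.4 0.019 0.025 0.018 | [0.49 0.14 0.21] gz 0.15 gx 0.51 W [ 0.31 -0.01  0.56] [ 0.21 -0.03  0.4 ]
-5.3 -0.1 7.2 0.017 0.032 0.019 | [0.52 0.15 0.23] gz 0.17 gx 0.53 W [ 0.32 -0.02  0.56] [ 0.22 -0.    0.39]
-5.7 -0.4 7.1 0.015 0.038 0.020 | [0.55 0.16 0.26] gz 0.19 gx 0.57 W [ 0.33 -0.04  0.55] [0.24 0.02 0.39]
-6.0 -0.8 6.9 0.013 0.043 0.021 | [0.59 0.15 0.29] gz 0.22 gx 0.61 W [ 0.34 -0.05  0.55] [0.26 0.04 0.4 ]
end [0.5911 0.1545 0.2884] [ 2.013 -0.775  1.576] [-0.15 -0.08 -0.65 -2.   -0.5  -1.76]
```

>>> move_arm(
  rows="-4.9 0.3 7.4 0.019 0.025 0.018 0;-5.3 -0.1 7.2 0.017 0.032 0.019 0;-5.7 -0.4 7.1 0.015 0.038 0.02 0;-6 -0.8 6.9 0.013 0.043 0.021 0;2.3 1 4.2 -0.02 -0.019 0.01 0;1.8 1.2 4.6 -0.018 -0.014 0.006 0;1.2 1.5 4.9 -0.016 -0.009 0.003 0;0.6 1.8 5.2 -0.014 -0.004 0 0",
)

```text
t: 14.95
eef_pos: [0.5863, 0.1483, 0.2023]
ee_rot: [2.257, -1.102, 1.409]
force: [1.2, -0.4, -1.0]
width: 0.0005
gripper_force: 0.0
```

```bash
python3 go.py; python3 - <<'E'
from path2 import *
seg(load()[-1][0],qp,4)
E
```

```text
t 14.95 pos [0.5863 0.1483 0.2023] rpy [ 2.257 -1.102  1.409] q [-0.37  0.22 -0.74 -2.04 -0.92 -1.76] F [ 1.2 -0.4 -1. ] w 0.0005 0.0
-0.0 2.1 5.4 -0.010 0.001 -0.002 | [0.58 0.14 0.19] gz 0.15 gx 0.6 W [ 0.37 -0.17  0.37] [ 0.27 -0.02  0.29]
-0.6 2.4 5.4 -0.007 0.006 -0.005 | [0.58 0.13 0.19] gz 0.15 gx 0.6 W [ 0.36 -0.19  0.34] [ 0.26 -0.03  0.27]
-1.2 2.8 5.4 -0.003 0.011 -0.007 | [0.58 0.12 0.19] gz 0.15 gx 0.6 W [ 0.35 -0.21  0.3 ] [ 0.25 -0.04  0.25]
-1.8 3.1 5.3 0.001 0.015 -0.009 | [0.58 0.1  0.2 ] gz 0.16 gx 0.6 W [ 0.33 -0.22  0.27] [ 0.25 -0.05  0.23]
end [0.5803 0.1025 0.195 ] [ 3.142 -1.466  0.436] [-0.59  0.51 -0.84 -2.08 -1.35 -1.76]
```

>>> move_arm(
  rows="0 2.1 5.4 -0.01 0.001 -0.002 0;-0.6 2.4 5.4 -0.007 0.006 -0.005 0;-1.2 2.8 5.4 -0.003 0.011 -0.007 0;-1.8 3.1 5.3 0.001 0.015 -0.009 0;0 0 0 0 0 0 0;0 0 0 0 0 0 0",
)

```text
t: 15.7
eef_pos: [0.5799, 0.1033, 0.1943]
ee_rot: [3.104, -1.462, 0.477]
force: [0.9, -0.3, -0.5]
width: 0.0006
gripper_force: 0.0
```

```bash
python3 go.py .68 .149 .195 3.1416 -1.466 .436; python3 - <<'E'
from h import *
for n in("scene","top"):
    p,d=grab(n,f"pics/{n}_8.png");np.savez(f"{n}8.npz",d=d,w=cloud(n,d))
a,b=cv2.imread("pics/top_8.png"),cv2.imread("pics/scene_8.png")
cv2.imwrite("pics/m8.png",np.hstack([cv2.resize(a[100:340,180:420],(400,400)),cv2.resize(b[110:350,120:360],(400,400))]))
E
```

```text
t 15.7 pos [0.5799 0.1033 0.1943] rpy [ 3.104 -1.462  0.477] q [-0.59  0.51 -0.83 -2.08 -1.35 -1.77] F [ 0.9 -0.3 -0.5] w 0.0006 0.0
shift tool [0.0126 0.0012 0.1093]
turn tool deg [-0.15  0.24  0.25]
```

View pics/m8.png

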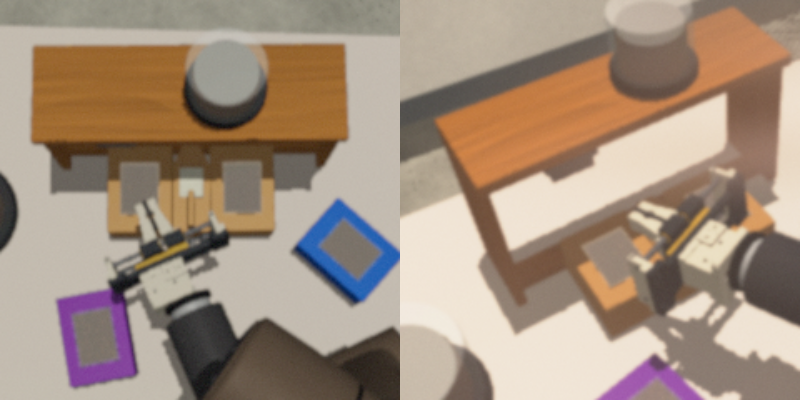

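```bash
python3 - <<'E'
import numpy as np
for n in("top","scene"):
    w=np.load(f"{n}8.npz")["w"].reshape(-1,3)
    c=np.cos(.45);s=np.sin(.45);g=w-[.58,.1033,0];a=g[:,0]*c+g[:,1]*s;b=-g[:,0]*s+g[:,1]*c
    for lo in np.arange(-.07,.02,.01):
        m=(a>lo)&(a<lo+.01)&(abs(b)<.03)&(g[:,2]>.13)
        if m.sum()>2: print(n,lo.round(3),m.sum(),np.percentile(g[m,2],[10,50,95]).round(3),b[m].min().round(3),b[m].max().round(3))
E
```

```text
top -0.07 88 [0.236 0.24  0.244] -0.03 0.03
top -0.06 37 [0.208 0.212 0.236] -0.029 0.028
top -0.05 58 [0.207 0.21  0.214] -0.021 0.023
top -0.04 67 [0.205 0.209 0.214] -0.019 0.021
top -0.03 50 [0.205 0.207 0.211] -0.017 0.02
top -0.02 49 [0.198 0.206 0.21 ] -0.015 0.017
top -0.01 44 [0.203 0.205 0.21 ] -0.015 0.016
top 0.0 25 [0.2   0.204 0.208] -0.015 0.015
scene -0.07 106 [0.237 0.241 0.243] -0.029 0.029
scene -0.06 14 [0.222 0.239 0.241] -0.029 0.029
scene -0.05 29 [0.203 0.21  0.212] -0.021 0.022
scene -0.04 85 [0.198 0.209 0.212] -0.021 0.021
scene -0.03 80 [0.196 0.208 0.21 ] -0.018 0.019
scene -0.02 69 [0.199 0.207 0.209] -0.016 0.017
scene -0.01 77 [0.191 0.205 0.208] -0.018 0.016
scene 0.0 38 [0.195 0.204 0.208] -0.017 0.015
```

>>> move_arm(
  rows="0 0 0 0.003 0 0.027 0;0 0 0 0.003 0 0.027 0;0 0 0 0.003 0 0.027 0;0 0 0 0.003 0.001 0.028 0;0 0 0 0 0 0 0;0 0 0 0.01 0 0.001 0;0 0 0 0.006 0 0.001 0;0 0 0 0 0 0 0",
)

```text
t: 16.8
eef_pos: [0.6792, 0.1526, 0.2084]
ee_rot: [-3.137, -1.457, 0.437]
force: [-12.0, -2.6, -7.3]
width: 0.0004
gripper_force: 2.0
```

```bash
python3 go.py .68 .149 .2175
```

```text
t 16.8 pos [0.6792 0.1526 0.2084] rpy [-3.137 -1.457  0.437] q [-0.37  0.47 -0.68 -2.25 -1.18 -1.9 ] F [-12.   -2.6  -7.3] w 0.0004 2.0
shift tool [ 0.009   0.0035 -0.0019]
```

A force of −12 N along x suggests a gripper body corner is against the lip, so I'll back off a little along the tool before pressing.

>>> move_arm(
  rows="0 0 0 0 0 -0.005 0;0 0 0 0 0 -0.005 0;0 0 0 0 0 0 0",
)

```text
t: 17.18
eef_pos: [0.6732, 0.1473, 0.212]
ee_rot: [3.122, -1.464, 0.459]
force: [-2.4, -0.3, -3.1]
width: 0.0005
gripper_force: 1.3
```

```bash
python3 go.py .67 .149 .2175
```

```text
t 17.18 pos [0.6732 0.1473 0.212 ] rpy [ 3.122 -1.464  0.459] q [-0.38  0.46 -0.69 -2.24 -1.19 -1.89] F [-2.4 -0.3 -3.1] w 0.0005 1.3
shift tool [ 0.0053 -0.0028 -0.0027]
```

>>> move_arm(
  rows="0 0 0 0.004 0 -0.001 0;0 0 0 0.003 0 -0.001 0;0 0 0 0.002 0 0 0;0 0 0 0 0 0 0",
)

```text
t: 17.68
eef_pos: [0.6722, 0.147, 0.2185]
ee_rot: [3.137, -1.458, 0.444]
force: [6.4, 1.4, -12.1]
width: 0.0002
gripper_force: 6.3
```

```bash
python3 go.py .67 .149 .2175
```

```text
t 17.68 pos [0.6722 0.147  0.2185] rpy [ 3.137 -1.458  0.444] q [-0.38  0.44 -0.69 -2.23 -1.16 -1.92] F [  6.4   1.4 -12.1] w 0.0002 6.3
shift tool [-0.0011 -0.0028 -0.001 ]
```

>>> move_arm(
  rows="0 0 0 0.002 0 0 0;0 0 0 0.002 0 0 0;0 0 0 0 0 0 0",
)

```text
t: 18.05
eef_pos: [0.672, 0.1468, 0.2189]
ee_rot: [-3.127, -1.45, 0.424]
force: [11.4, 2.6, -24.9]
width: 0.0006
gripper_force: 12.1
```

```bash
python3 go.py .67 .149 .2175; python3 - <<'E'
from h import *
p,d=grab("scene","pics/s9.png");w=cloud("scene",d)
for u in range(170,260,6):
    c=w[150:240,u]; m=(c[:,2]>.21)&(c[:,2]<.25)&(c[:,0]>.66)&(c[:,0]<.70); print(u,c[m].round(3).tolist()[-2:])
E
```

```text
t 18.05 pos [0.672  0.1468 0.2189] rpy [-3.127 -1.45   0.424] q [-0.38  0.43 -0.68 -2.23 -1.15 -1.94] F [ 11.4   2.6 -24.9] w 0.0006 12.1
shift tool [-0.0015 -0.0029 -0.0007]
170 [[0.679, 0.268, 0.214], [0.678, 0.269, 0.212]]
176 [[0.68, 0.255, 0.211]]
182 []
188 []
194 []
200 []
206 []
212 [[0.664, 0.176, 0.239], [0.668, 0.176, 0.233]]
218 [[0.666, 0.162, 0.236], [0.667, 0.162, 0.232]]
224 [[0.667, 0.149, 0.231], [0.663, 0.15, 0.232]]
230 [[0.665, 0.136, 0.229], [0.662, 0.137, 0.229]]
236 [[0.671, 0.119, 0.23], [0.661, 0.123, 0.234]]
242 []
248 []
254 []
```

The bar met a firm stop, and its underside now measures about 0.23 m, so it is fully in. I'll retract and check everything.

>>> move_arm(
  rows="0 0 0 -0.007 0 0 0;0 0 0 -0.014 0 -0.002 0;0 0 0 0 0 -0.03 0;0 0 0 0 0 -0.04 0;0 0 0 0 0 -0.04 0;0 0 0 0 0 0 0;0 0 0 0 0 0 0",
)

```text
t: 18.98
eef_pos: [0.5709, 0.0984, 0.2169]
ee_rot: [3.113, -1.465, 0.468]
force: [1.3, -0.6, -0.3]
width: 0.0001
gripper_force: 0.0
```

```bash
python3 go.py; python3 look.py 10; python3 - <<'E'
from h import *
p,d=grab("scene","pics/s10.png");w=cloud("scene",d)
for u in range(206,244,6):
    c=w[150:240,u]; m=(c[:,2]>.21)&(c[:,2]<.25)&(c[:,0]>.66)&(c[:,0]<.70); print(u,c[m].round(3).tolist()[-2:])
a=cv2.imread("pics/top_10.png")
cv2.imwrite("pics/m10.png",np.hstack([cv2.resize(a[100:340,180:420],(400,400)),cv2.resize(p[110:350,120:360],(400,400))]))
E
```

```text
t 18.98 pos [0.5709 0.0984 0.2169] rpy [ 3.113 -1.465  0.468] q [-0.6   0.41 -0.83 -2.04 -1.31 -1.86] F [ 1.3 -0.6 -0.3] w 0.0001 0.0
top -0.27 [(np.float64(111.0), np.float64(200.0))]
top -0.2 [(np.float64(142.0), np.float64(173.0))]
top -0.15 [(np.float64(-200.0), np.float64(-190.0))]
top -0.14 [(np.float64(-200.0), np.float64(-183.0))]
top -0.095 [(np.float64(-137.0), np.float64(-46.0)), (np.float64(-32.0), np.float64(39.0)), (np.float64(86.0), np.float64(146.0))]
top -0.08 [(np.float64(-137.0), np.float64(-4.0)), (np.float64(10.0), np.float64(50.0)), (np.float64(90.0), np.float64(147.0))]
top -0.05 [(np.float64(-138.0), np.float64(-4.0)), (np.float64(10.0), np.float64(147.0))]
scene -0.27 [(np.float64(110.0), np.float64(200.0))]
scene -0.2 [(np.float64(123.0), np.float64(178.0))]
scene -0.15 [(np.float64(-199.0), np.float64(-194.0))]
scene -0.14 [(np.float64(-199.0), np.float64(-182.0))]
scene -0.095 [(np.float64(-139.0), np.float64(-119.0)), (np.float64(85.0), np.float64(147.0))]
scene -0.08 [(np.float64(-137.0), np.float64(-96.0)), (np.float64(82.0), np.float64(147.0))]
scene -0.05 [(np.float64(-98.0), np.float64(-85.0)), (np.float64(22.0), np.float64(41.0)), (np.float64(71.0), np.float64(146.0))]
206 []
212 [[0.665, 0.176, 0.238], [0.668, 0.175, 0.232]]
218 [[0.666, 0.162, 0.236], [0.667, 0.162, 0.232]]
224 [[0.669, 0.147, 0.235], [0.668, 0.148, 0.232]]
230 [[0.669, 0.133, 0.236], [0.668, 0.134, 0.234]]
236 [[0.669, 0.119, 0.234], [0.671, 0.119, 0.23]]
242 []
```

View pics/m10.png

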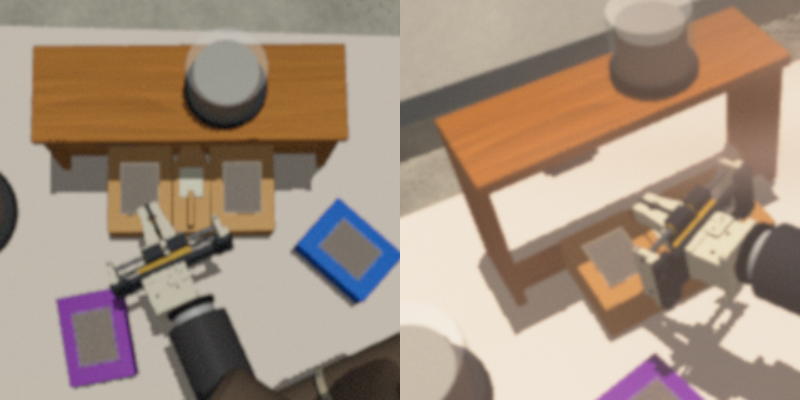

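The picture shows the loaf still square between the boxes at (190,190), and the switch bar raised at (572,165), its underside about 0.23 m. The arm touches nothing, so I'm handing in.

```bash
python3 -c "
from station import arm
print(arm.job_done())"
```

```text
the job is handed in; nothing more can be done
None
```

The loaf carton is home against the back strip between the two boxes, the switch bar is pressed fully in, and the job was handed in at about 19 s; the hand-in returned no verdict.

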